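Index the tile magnifier to the next test tile

ROBOT

A 7-joint arm with a two-finger parallel gripper is mounted at the origin on a cart in front of the work surface, level with it; the furniture and walls round the work are solid. World frame = base frame: x ahead of the robot, y to its left, z up, the work surface at z = 0. Lengths are in m, angles in rad, forces in N, time in s.
With the tool pointing down it reaches from about 0.4 to 0.85 m from the base axis. Payload 6.9 kg.
Tool frame: the origin (TCP) lies midway between the tips of the shut fingers; the grasp point (between the pads) lies behind it (ctrl.pinch_z is the z of the grasp point in the tool frame, in m); z points along the fingers, y is the line along which they close (so a half turn about z gives the same grasp; the last joint's range is limited). The gripper opens to 85 mm and grips with 20 to 120 N. Pads are 22 mm wide; open, the fingers measure 114 mm over their backs; the gripper's body (76 mm by 85 mm) begins 54 mm behind the grasp point. The pads swing forward as they close: fully open they stand 13 mm farther back than shut.
Start: joints at [0.105, 0.507, -0.238, 1.5, 0.126, 1.149, -0.155], TCP at [0.625, -0, 0.204] pointing down, gripper open.
Joint ranges: [-3.08, 3.08], [-0.24, 2.05], [-1.43, 1.35], [0, 2.5], [-1.52, 4.66], [0.17, 1.96], [-2.89, 2.89]. Speed limits (rad/s): [2.39, 2.39, 3.14, 3.14, 3.14, 3.14, 3.14].

INTERFACE

Orientations are given as a unit quaternion [w, x, y, z].
In Python, from station import ctrl, get_state, vision, ticket, models gives the robot as it stands. Calls block until the motion is done:
- ctrl.movep(position, orientation): joint-space move of the TCP to a pose.
- ctrl.movel(position, frame=None, max_speed=0.15): straight line of the TCP; frame=None keeps the orientation; max_speed is the mean speed in m/s.
- ctrl.set_joints(angles): joint-space move.
- ctrl.ungrasp() and ctrl.close_gripper(force=None): open the fingers fully, or close them until they stop; force is the grip in N (None keeps the last).
- ctrl.pause(seconds).
- ctrl.ik(position, orientation): joint angles nearest the present ones, or None.
- get_state(): the state.
- vision.grab_frame(name): name is "scene" or "side" or "wrist"; returns (picture, depth): 384x512x3 uint8, blue, green, red; 384x512 float32, m along the optical axis (not along the pixel's ray), 0 where there is no reading.
- vision.camera_info(name): a dict with "mtx" (3x3 intrinsics, pixels), "dist_coeffs" ([k1, k2, p1, p2, k3] as OpenCV has them; the pictures are not rectified), "R" (3x3) and "t" (3): a world point X has camera coordinates R X + t; the wrist camera has in their place "hand_eye" (4x4, takes a point from camera to tool coordinates, whose origin is the TCP and whose axes are the flange's). Camera axes: x right, y down, z forward; pixel columns grow to the right and rows downward; lengths in m; the calibration is good to about 2 mm. A picture is of the moment at which its call begins: read the wrist's pose just before it. camera_info takes no time and is no camera call.
A pose or a line that the arm cannot do raises ctrl.Unreachable and nothing moves.
- ticket.close_job(): hands the job in; it is judged then, once.
Trained networks look in the newest picture that a camera, given by its name, has taken for a name from the list of things; names that differ only in an ending like _2 or _b are one class to them, and where a whole thing is asked for, a point or a joint stands for the part that bears it (a point fixed in the world has none). Each returns a list of dicts, best first, with "p" (0 to 1); they miss things now and then, are a little off and sometimes report something else, mostly with a low value. They report only what shows in the picture. A call takes as long as a camera call. They do not tell look-alikes from the thing itself.
- models.recognise(camera, target): "point" ([column, row] in pixels, amid what is visible of it).
- models.masks_of(camera, target): "mask" (384x512 bool, what is visible of it) and "point" ([column, row] in pixels, amid what is visible of it).
The state is a dict: "time": time; "qpos": joint angles; "qd": joint speeds; "tau": joint torques, N m; "tcp_pos": TCP position; "eef_rot": TCP orientation; "contact_force": force on the tool from outside, world axes, zero at the start; "wrist_torque": the same for the moment, N m; "width": finger opening in m; "gripper_force": force on a finger pad.
Only numpy, scipy, OpenCV 4.12 (cv2) and the standard library are available. Lean on these libraries where they do the work, as an engineer would, in place of code of your own. Each camera call takes 0.05 s, during which the arm holds its last target. There are 200 camera calls.

TASK

The magnifier on the tile stand is locked over the middle test tile. Hook a fingertip under the pull ring of its sprung index pin and gently lift the pin, without pinching it, swing the arm one hole to the side where the broad-footed test tile stands, and let the pin drop fully home in that hole, so that the lens is locked over the broad-footed tile. Do not go past that hole, and leave the test tiles and the jar standing where they are.

Things in the scene. Friction and masses are not known exactly. Their poses are not given: they have to be found in the camera images.
- stand: Fixed tile stand: T-shaped plywood board with a pivot post and a curved aluminium strip (top 26 mm above the bench) with 5 index holes, 210 mm from the pivot, 20 degrees apart, the middle one along -x. Origin on the pivot's axis at bench height; -x runs along the board to the robot's left, +y away from the robot, z up. The board reaches 245 mm along -x and 155 mm to either side.
- swing_arm (a joint): Angle of the arm about the pivot's upright axis, rad; 0 over the middle hole (the start, within 0.006), growing as its free end swings to the stand's +y (away from the robot). Holes at -0.698, -0.349, 0, 0.349, 0.698, play 0.007 either way. With the pin lifted it turns easily (under 0.5 N at the ring) and stays where left.
- index_pin (a joint): Height of the index pin above fully home, m. 0: home in a hole; above 0.012 it is clear and the arm can swing (it reads 0.012 resting on the strip between holes); stop at 0.024. Spring and weight press it down with 4 to 5.5 N. It slides in an upright guide tube, 20 mm across, top 124 mm above the bench, at the arm's free end.
- pull_ring (a point): Centre of the upright steel pull ring on the index pin, 177 mm above the bench with the pin home, 210 mm from the pivot. Inner diameter 70 mm, wire 8 mm thick. It moves with pin and arm: x runs through the opening, along the arm from ring to pivot; y across the ring, z up. The opening is free on the outer (left) side; behind it nothing is higher than 126 mm.
- lens (a point): Centre of the round magnifier lens on the arm, 150 mm from the pivot, 110 mm above the bench; its frame is 72 mm across. It passes about 12 mm above the tiles.
- tile_mid_c (a point): Centre (half-way up) of the slim test tile at the middle of the stand, under the lens at the start: 36x25x70 mm, upright on a small foot, loose.
- tile_broad_c (a point): Centre (half-way up) of the broad-footed test tile: foot 73x57 mm, 82 mm high, loose. It stands on the board nearer to the robot or farther off than the middle tile, where the lens comes with the arm one hole on to that side.
- tile_slim_c (a point): Centre (half-way up) of another slim test tile, 37x25x76 mm, loose, at the opposite side from the broad-footed one.
- jar_c (a point): Centre (half-way up) of a small jar with screw cap, 52 mm across, 70 mm high, loose on the bench between the pivot and the robot.
There are look-alikes about, which are no part of the job. What is shaped like the part that bears tile_broad_c but orange is not meant.

How it is judged:
By the outcome, as a careful person would: the job done as asked, in the order asked, and still so for the second after the job is handed in, with the robot touching nothing.
It also fails if it takes over 48 s, if anything falls off the work surface, if the arm or the gripper's body presses on something with over 40 N, if the wrist force passes 120 N, or if a joint passes its speed limit or range.

## Working session

There is one attempt and no reset: what is moved stays moved. The work goes in short steps, each a Python script; the robot and the scene stay as the last script left them, time stands still between calls to the robot, and variables do not carry over. Pictures are saved under pics/ and viewed, at most 10 in all, crops included, and the job is handed in when it is done.

```bash
ls; mkdir -p pics; cat > h.py <<'E'
import numpy as np, cv2
from station import ctrl, get_state, vision, ticket, models
def world(cam,uv,depth):
    c=vision.camera_info(cam);K=np.array(c["mtx"]);D=np.array(c["dist_coeffs"])
    p=cv2.undistortPoints(np.array([[uv]],float),K,D)[0,0]
    X=np.array([p[0],p[1],1])*depth
    return np.array(c["R"]).T@(X-np.array(c["t"]))
def ray(cam,uv):
    c=vision.camera_info(cam);R=np.array(c["R"])
    o=-R.T@np.array(c["t"]);d=world(cam,uv,1.)-o
    return o,d/np.linalg.norm(d)
def tri(rs):
    A=0;b=0
    for o,d in rs:
        P=np.eye(3)-np.outer(d,d);A=A+P;b=b+P@o
    x=np.linalg.solve(A,b);return x,[np.linalg.norm((np.eye(3)-np.outer(d,d))@(x-o)) for o,d in rs]
E
python3 - <<'E'
from h import *
s=get_state();print(s["time"],s["tcp_pos"],s["eef_rot"],s["width"],ctrl.pinch_z)
ims=[]
for c in ["scene","side"]:
    im,d=vision.grab_frame(c);np.save(f"pics/{c}_d.npy",d);cv2.imwrite(f"pics/{c}0.png",im)
    print(c, "cam at",ray(c,(256,192)))
    for t in ["stand","pull_ring","lens","tile_mid_c","tile_broad_c","tile_slim_c","jar_c","index_pin","swing_arm"]:
        for r in models.masks_of(c,t)[:3]:
            m=r["mask"]&(d>0); u=r["point"]
            if m.sum()==0: continue
            ys,xs=np.nonzero(m);
            P=np.array([world(c,(x,y),d[y,x]) for x,y in list(zip(xs,ys))[::max(1,len(xs)//300)]])
            print(c,t,round(r["p"],2),np.round(u),m.sum(),"med",np.round(np.median(P,0),3),"lo",np.round(np.percentile(P,3,0),3),"hi",np.round(np.percentile(P,97,0),3))
E
```

```text
pics
0.0 [ 6.24450950e-01 -9.04582892e-05  2.03524796e-01] [-6.24346914e-04  7.07108181e-01  7.07104810e-01 -6.46658878e-04] 0.08539558980849489 -0.0187
scene cam at (array([-0.04836596, -0.58989685,  0.60681015]), array([ 0.71452547,  0.47363087, -0.514905  ]))
scene stand 0.57 [266. 278.] 12582 med [ 0.52  -0.242  0.009] lo [ 0.39  -0.368  0.006] hi [ 0.652 -0.118  0.138]
scene pull_ring 0.96 [227. 188.] 512 med [ 0.532 -0.132  0.163] lo [ 0.488 -0.141 -0.002] hi [0.797 0.045 0.217]
scene lens 0.95 [250. 224.] 2441 med [ 0.544 -0.187  0.111] lo [ 0.505 -0.35   0.011] hi [ 0.588 -0.102  0.209]
scene tile_mid_c 0.6 [253. 254.] 242 med [ 0.525 -0.196  0.043] lo [ 0.522 -0.203  0.013] hi [ 0.548 -0.185  0.073]
scene tile_broad_c 0.7 [178. 239.] 617 med [ 0.516 -0.001  0.011] lo [ 0.479 -0.022 -0.001] hi [0.557 0.038 0.072]
scene tile_broad_c 0.69 [267. 248.] 527 med [ 0.573 -0.199  0.02 ] lo [ 0.56  -0.218  0.012] hi [ 0.621 -0.18   0.062]
scene tile_broad_c 0.62 [294. 203.] 468 med [ 0.777 -0.155  0.009] lo [ 0.757 -0.189 -0.003] hi [ 0.836 -0.11   0.07 ]
scene tile_slim_c 0.6 [246. 2
[... 1220 characters left out ...]
044]
side tile_broad_c 0.58 [181. 222.] 559 med [ 0.775 -0.144  0.012] lo [ 0.757 -0.178  0.   ] hi [ 0.819 -0.125  0.075]
side tile_broad_c 0.48 [289. 231.] 9300 med [ 0.531 -0.172  0.01 ] lo [ 0.393 -0.34   0.006] hi [ 0.678 -0.087  0.152]
side tile_slim_c 0.62 [315. 226.] 203 med [ 0.476 -0.204  0.021] lo [ 0.468 -0.217  0.012] hi [ 0.499 -0.196  0.084]
side jar_c 0.73 [350. 182.] 609 med [ 0.416 -0.363  0.049] lo [ 0.392 -0.398  0.006] hi [ 0.438 -0.354  0.071]
side index_pin 0.87 [291. 210.] 523 med [ 0.525 -0.128  0.168] lo [ 0.488 -0.297  0.009] hi [ 0.567 -0.12   0.217]
side swing_arm 0.89 [288. 200.] 1720 med [ 0.536 -0.175  0.114] lo [ 0.492 -0.339  0.03 ] hi [ 0.575 -0.12   0.214]
```

View pics/scene0.png

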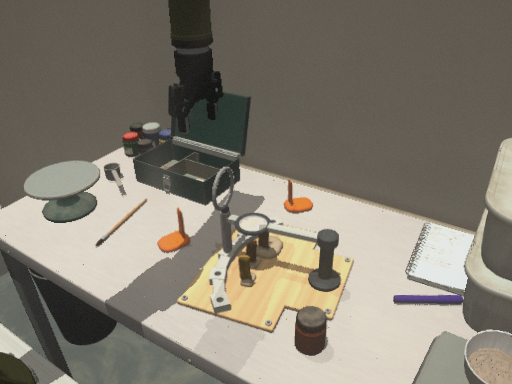

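View pics/side0.png

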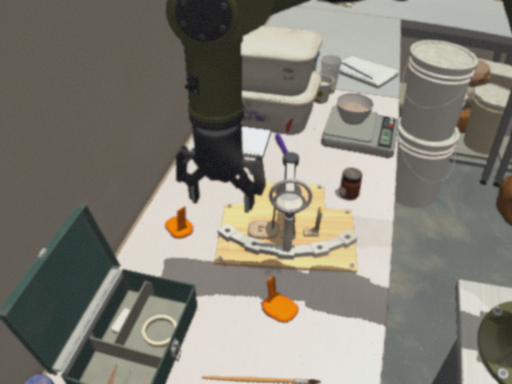

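```bash
cat > geo.py <<'E'
from h import *
from scipy.optimize import least_squares
def cloud(c,d,step=1):
    k=vision.camera_info(c);ys,xs=np.mgrid[0:384:step,0:512:step];ys=ys.ravel();xs=xs.ravel();z=d[ys,xs];g=z>0;xs,ys,z=xs[g],ys[g],z[g]
    p=cv2.undistortPoints(np.stack([xs,ys],1).astype(float)[:,None],np.array(k["mtx"]),np.array(k["dist_coeffs"]))[:,0]
    return (np.c_[p*z[:,None],z]-np.array(k["t"]))@np.array(k["R"])
def ringpts(P):
    return P[(P[:,2]>.15)&(P[:,2]<.235)&(abs(P[:,0]-.55)<.1)&(abs(P[:,1]+.14)<.06)]
E
python3 - <<'E'
from geo import *
for c in ["scene","side"]:
    P=cloud(c,np.load(f"pics/{c}_d.npy"))
    B=lambda lo,hi:P[((P>lo)&(P<hi)).all(1)]
    R=ringpts(P)
    f=least_squares(lambda q:np.hypot(R[:,0]-q[0],R[:,2]-q[1])-.039,[.53,.177],loss="soft_l1",f_scale=.002).x
    print(c,"ring",len(R),f,"y med",np.median(R[:,1]), "slope dy/dx",np.polyfit(R[:,0],R[:,1],1)[0])
    V=B([.48,-.40,.04],[.6,-.28,.2]);print(" post",len(V),V.min(0),V.max(0),np.median(V,0))
    T=V[V[:,2]>V[:,2].max()-.006];print(" posttop",len(T),T.mean(0),T.min(0),T.max(0))
    S=B([.36,-.25,.021],[.7,-.08,.031])
    g=least_squares(lambda q:np.hypot(S[:,0]-q[0],S[:,1]-q[1])-.21,[.53,-.34],loss="soft_l1",f_scale=.003).x
    print(" strip centre",len(S),g, S.min(0),S.max(0))
    W=B([.2,-.1,.1],[1.1,.6,.5]);   # tall things on the left
    H,_,_=np.histogram2d(W[:,0],W[:,1],bins=[np.arange(.2,1.11,.1),np.arange(-.1,.61,.1)]);print(H.astype(int))
from scipy.spatial.transform import Rotation as Ro
for yaw in (0,.35):
  z=np.array([-np.sin(yaw)*-1*-1,-np.cos(yaw),0])
  for tilt in (0,-.15,.3):
   for k in range(4):
    zz=z*np.cos(tilt)+np.array([0,0,-np.sin(tilt)])
    x0=np.cross(zz,[0,0,1]);x0/=np.linalg.norm(x0);M=np.c_[x0,np.cross(zz,x0),zz]@Ro.from_euler("z",k*90,degrees=True).as_matrix()
    q=Ro.from_matrix(M).as_quat()[[3,0,1,2]]
    r=[ctrl.ik([x,y,.2],q) for x,y in ((.53,-.04),(.53,-.155),(.6,-.155))]
    print(yaw,tilt,k,[None if a is None else np.round(a,2).tolist() for a in r])
E
```

```text
scene ring 305 [0.52644014 0.17678106] y med -0.1343903986458443 slope dy/dx 0.17204260419751294
 post 910 [ 0.54445709 -0.35849549  0.04012383] [ 0.58425103 -0.28038897  0.1256922 ] [ 0.55538207 -0.33809072  0.11001241]
 posttop 203 [ 0.56205265 -0.33967555  0.12277964] [ 0.54512649 -0.35773768  0.11970406] [ 0.58425103 -0.32035665  0.1256922 ]
 strip centre 1115 [ 0.56071992 -0.34530012] [ 0.38377377 -0.22614657  0.02100373] [ 0.69227522 -0.11301411  0.03095505]
[[   0    0    0    0    0    0    0]
 [   0    0    0    0    0    0    0]
 [   0    0    0    0    0    0    0]
 [1886  723    0    0    0    0    0]
 [2180  122    0    0    0    0    0]
 [   2    0    0    0    0    0    0]
 [1356 1949 1279  434  482  519  438]
 [3730 2783 1447    0 1647 1990 1784]
 [   0    0    0    0    0    0    0]]
side ring 341 [0.52658357 0.1784528 ] y med -0.12834064743566606 slope dy/dx 0.17831074890733667
 post 315 [ 0.5442534  -0.35301272  0.04099939] [ 0.58366847 -0.28041102  0.12797001] [ 0.56050483 -0.32515806  0.11655427]
 posttop 101 [ 0.56346539 -0.3339891   0.12453749] [ 0.54592036 -0.
[... 3310 characters left out ...]
 0.75, 1.91, 2.18], [-0.75, 1.34, 0.85, 1.56, 0.59, 1.48, 2.41], [-0.45, 1.23, 0.31, 1.33, 0.94, 1.87, 2.23]]
0.35 0.3 0 [[-0.54, 0.93, 0.13, 1.46, 0.69, 1.78, 0.57], [-0.2, 0.89, -0.21, 1.59, 0.93, 1.82, 0.43], [-0.42, 0.98, 0.27, 1.37, 0.77, 1.65, 0.75]]
0.35 0.3 1 [[-0.56, 0.94, 0.18, 1.46, 0.67, 1.76, -0.98], [-0.45, 0.9, 0.24, 1.59, 0.77, 1.59, -0.95], [-0.41, 0.98, 0.25, 1.37, 0.78, 1.67, -0.83]]
0.35 0.3 2 [[-0.75, 1.0, 0.55, 1.46, 0.5, 1.62, -2.35], [-0.64, 0.97, 0.6, 1.59, 0.59, 1.42, -2.33], [-0.57, 1.04, 0.6, 1.37, 0.58, 1.51, -2.23]]
0.35 0.3 3 [[-0.35, 0.93, -0.24, 1.46, 0.83, 1.95, 1.97], [-0.08, 0.91, -0.44, 1.59, 1.0, 1.95, 1.92], [-0.17, 0.97, -0.24, 1.37, 1.01, 1.91, 2.13]]
```

```bash
sed -i 's/; K=1/; K=3/' geo.py; python3 - <<'E'
from geo import *
s0=show("start")
ctrl.close_gripper(20)
ctrl.movep(*pose(A0,.33,.26)); show("above")
ctrl.movel(pose(A0,.30,.183)[0]); s=show("standoff"); print(np.round(s["qpos"],2))
M=s["eef_rot"];he=np.array(vision.camera_info("wrist")["hand_eye"])
im,d=vision.grab_frame("wrist");cv2.imwrite("pics/w1.png",im)
im2,d2=vision.grab_frame("side");cv2.imwrite("pics/s1.png",im2)
c=vision.camera_info("wrist");q=np.array(M);T=Ro.from_quat(np.r_[q[1:],q[0]]).as_matrix()
ys,xs=np.mgrid[0:384,0:512];ys=ys.ravel();xs=xs.ravel();z=d[ys,xs];g=z>0;xs,ys,z=xs[g],ys[g],z[g]
p=cv2.undistortPoints(np.stack([xs,ys],1).astype(float)[:,None],np.array(c["mtx"]),np.array(c["dist_coeffs"]))[:,0]
X=np.c_[p*z[:,None],z]@he[:3,:3].T+he[:3,3]
F=X[(X[:,2]<.01)&(X[:,2]>-.03)];print("finger extents tool",len(F),F.min(0) if len(F) else 0,F.max(0) if len(F) else 0)
W=X@T.T+s["tcp_pos"]
R=W[(W[:,2]>.14)&(W[:,2]<.235)&(abs(W[:,0]-.53)<.06)&(abs(W[:,1]+.131)<.03)]
if len(R)>20:
    print("ring",len(R),least_squares(lambda q:np.hypot((R[:,0]-q[0])/np.cos(A0),R[:,2]-q[1])-.039,[.53,.177],loss="soft_l1",f_scale=.002).x,np.median(R,0),R.min(0),R.max(0))
E
```

```text
start 1.0 [ 0.625  -0.      0.2044] F [-0.7 -0.5  0. ] w 0.0851
above 3.47 [ 0.5078 -0.0157  0.2601] F [-0.  -0.1  0. ] w 0.0003
standoff 4.17 [ 0.5126 -0.0448  0.1834] F [-0.3  1.1  0.3] w 0.0001
[-0.55  1.   -0.22  1.94  1.1   1.83  1.67]
finger extents tool 4 [ 0.01054443 -0.00393065 -0.02996301] [ 0.01075997  0.00572909 -0.02940952]
ring 2759 [0.52823895 0.17771321] [ 0.52932952 -0.12761931  0.18726966] [ 0.48712038 -0.13814223  0.14020557] [ 0.5707575  -0.11860159  0.2196621 ]
```

View pics/w1.png

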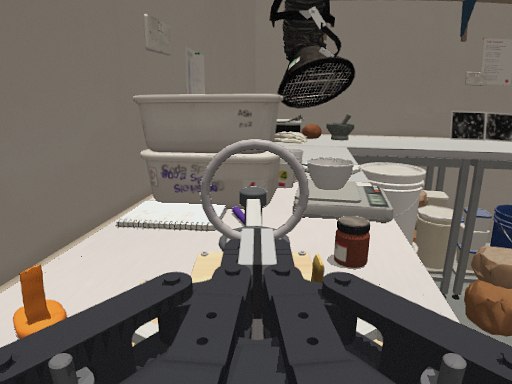

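View pics/s1.png

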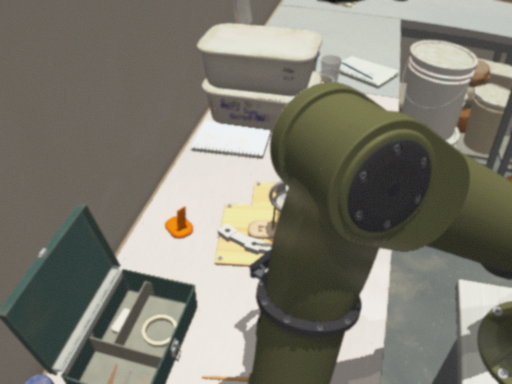

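The wrist view shows the ring (centre about 254,195) dead ahead of the shut fingertips (column 258). The side view is blocked by the arm. I'll insert and lift in small steps, watching the force.

```bash
python3 - <<'E'
from geo import *
ctrl.movel(pose(A0,.190,.183)[0],max_speed=.06); s=show("in"); f0=np.array(s["contact_force"])
if np.linalg.norm(f0)<4:
  z=.190
  while z<.216:
    ctrl.movel(pose(A0,.190,z)[0],max_speed=.03); s=show(f"z={z:.3f}")
    if s["contact_force"][2]<-8: break
    z+=.003
  print(np.round(s["qpos"],2))
  im,d=vision.grab_frame("wrist");cv2.imwrite("pics/w2.png",im)
E
```

```text
in 6.25 [ 0.5302 -0.1531  0.1829] F [-0.5  0.4  0.9] w 0.0001
z=0.190 6.63 [ 0.5302 -0.1534  0.1903] F [ 0.1 -1.7 -0.1] w -0.0002
z=0.193 6.88 [ 0.5301 -0.1534  0.1932] F [-0.3  0.9 -0.3] w -0.0001
z=0.196 7.13 [ 0.5301 -0.1535  0.1961] F [-0.1  1.1  0. ] w 0.0002
z=0.199 7.38 [ 0.5302 -0.1535  0.1992] F [ 0.2 -0.5  0.3] w 0.0002
z=0.202 7.63 [ 0.5301 -0.1535  0.2022] F [-0.5 -0.7  0.7] w 0.0001
z=0.205 7.88 [ 0.5301 -0.1534  0.2051] F [ 1.1  0.2 -0.5] w -0.0
z=0.208 8.13 [ 0.5301 -0.1535  0.2082] F [ 0.1 -0.2  0.8] w -0.0
z=0.211 8.38 [ 0.5301 -0.1534  0.2112] F [ 0.3 -0.   0.9] w -0.0001
z=0.214 8.63 [ 0.5301 -0.1534  0.2142] F [0.  1.1 0.1] w 0.0001
[-0.39  0.93 -0.16  2.06  1.26  1.74  1.68]
```

View pics/w2.png

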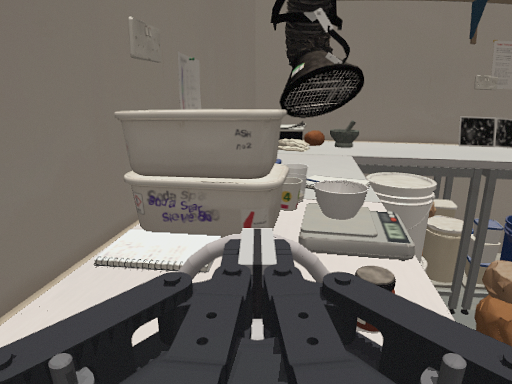

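```bash
python3 - <<'E'
from geo import *
s=show("now");c=vision.camera_info("wrist");he=np.array(c["hand_eye"]);q=np.array(s["eef_rot"]);T=Ro.from_quat(np.r_[q[1:],q[0]]).as_matrix()
im,d=vision.grab_frame("wrist");np.save("pics/w3d.npy",d)
def w(u,v):
    z=d[v,u];p=cv2.undistortPoints(np.array([[[u,v]]],float),np.array(c["mtx"]),np.array(c["dist_coeffs"]))[0,0]
    X=he[:3,:3]@(np.array([p[0],p[1],1])*z)+he[:3,3];return np.round(X,3),np.round(T@X+s["tcp_pos"],3),round(float(z),3)
for uv in [(258,233),(258,245),(258,258),(220,240),(300,243),(185,270),(325,270),(232,262),(245,262),(258,290),(230,300)]: print(uv,*w(*uv))
def px(P):
    X=he[:3,:3].T@(T.T@(np.array(P)-s["tcp_pos"])-he[:3,3]);return cv2.projectPoints(X[None],np.zeros(3),np.zeros(3),np.array(c["mtx"]),np.array(c["dist_coeffs"]))[0].ravel().round()
print("tcp px",px(s["tcp_pos"]))
cv2.imwrite("pics/w3.png",cv2.resize(im[200:340,150:370],None,fx=3.5,fy=3.5))
im2,d2=vision.grab_frame("scene");cv2.imwrite("pics/c3.png",cv2.resize(im2[120:320,130:380],None,fx=3,fy=3))
E
```

```text
now 8.68 [ 0.5301 -0.1535  0.2141] F [ 0.2  0.3 -0.1] w 0.0003
(258, 233) [ 0.012 -0.    -0.037] [ 0.524 -0.116  0.226] 0.141
(258, 245) [ 0.011 -0.    -0.048] [ 0.522 -0.106  0.225] 0.131
(258, 258) [ 0.011 -0.    -0.059] [ 0.521 -0.095  0.225] 0.121
(220, 240) [ 0.003 -0.017 -0.025] [ 0.543 -0.126  0.217] 0.156
(300, 243) [-0.193  0.08   0.409] [ 0.517 -0.57   0.021] 0.626
(185, 270) [-0.012 -0.034 -0.026] [ 0.56  -0.122  0.202] 0.159
(325, 270) [-0.013  0.032 -0.025] [ 0.495 -0.134  0.201] 0.16
(232, 262) [ 0.007 -0.01  -0.055] [ 0.531 -0.098  0.221] 0.126
(245, 262) [ 0.011 -0.005 -0.063] [ 0.525 -0.09   0.226] 0.116
(258, 290) [ 0.001 -0.    -0.064] [ 0.52  -0.09   0.215] 0.119
(230, 300) [ 0.017 -0.007 -0.095] [ 0.522 -0.058  0.231] 0.084
tcp px [258. 226.]
```

View pics/w3.png

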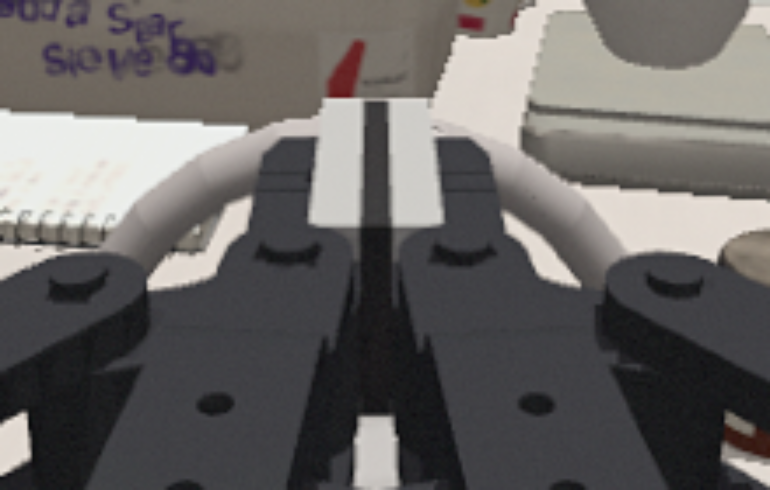

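View pics/c3.png

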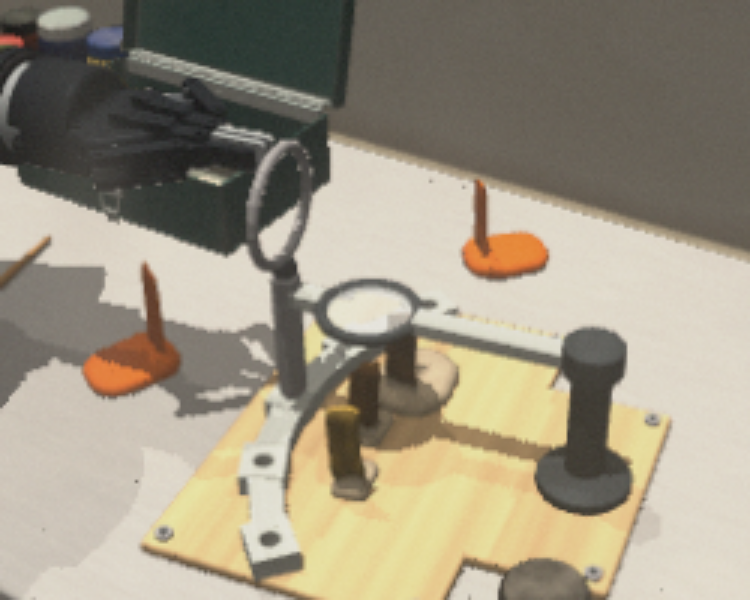

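The pictures show why there was no force. The real tips (about tool z = -0.034) end roughly 9 mm short of the ring plane, so the fingers are still outside the ring. I'll lower, go about 27 mm further in, and lift again.

```bash
python3 - <<'E'
from geo import *
ctrl.movel(pose(A0,.195,.183)[0],max_speed=.06)
ctrl.movel(pose(A0,.162,.183)[0],max_speed=.05); s=show("in"); f0=np.array(s["contact_force"])
if np.linalg.norm(f0)<4:
  z=.191
  while z<.2145:
    ctrl.movel(pose(A0,.162,z)[0],max_speed=.03); s=show(f"z={z:.3f}")
    if s["contact_force"][2]<-9: break
    z+=.003
  print(np.round(s["qpos"],2))
  P=ringpts(cloud("scene",vision.grab_frame("scene")[1])); print("top z of tall pts",np.percentile(P[:,2],[50,98]))
  im,d=vision.grab_frame("wrist");cv2.imwrite("pics/w4.png",im[180:,100:420])
E
```

```text
in 10.27 [ 0.5346 -0.181   0.1829] F [0.3 0.6 0.2] w 0.0
z=0.191 10.68 [ 0.5347 -0.1809  0.1912] F [ 0.3 -0.5  0.6] w -0.0002
z=0.194 10.93 [ 0.5346 -0.1811  0.1941] F [ 0.5 -0.4  0.9] w -0.0002
z=0.197 11.18 [ 0.5346 -0.1811  0.1972] F [-1.3 -0.3 -0.1] w -0.0001
z=0.200 11.43 [ 0.5346 -0.1811  0.2001] F [ 0.   0.2 -0.6] w -0.0
z=0.203 11.68 [ 0.5346 -0.181   0.2025] F [-0.2 -1.1 -4.1] w 0.0001
z=0.206 11.93 [ 0.5346 -0.1811  0.206 ] F [ 0.3 -0.7 -3.7] w -0.0001
z=0.209 12.18 [ 0.5346 -0.181   0.2091] F [-0.2  0.3 -5.1] w -0.0
z=0.212 12.43 [ 0.5346 -0.1811  0.2122] F [-1.1 -0.1 -3.7] w -0.0002
[-0.35  0.93 -0.14  2.08  1.31  1.72  1.67]
top z of tall pts [0.21601846 0.22771589]
```

View pics/w4.png

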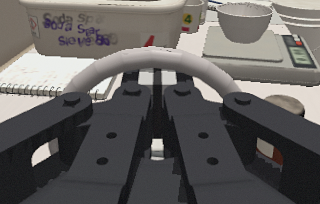

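The ring now crosses over the fingers and carries 4–5 N, so the pin is hooked. Next I'll lift it to about 17 mm and swing.

```bash
cat >> geo.py <<'E'
def ring_tool():
    """ring centre in the tool frame (y lateral, x up) from wrist depth, and world height/bearing"""
    s=get_state();c=vision.camera_info("wrist");he=np.array(c["hand_eye"]);q=np.array(s["eef_rot"]);T=Ro.from_quat(np.r_[q[1:],q[0]]).as_matrix()
    d=vision.grab_frame("wrist")[1];ys,xs=np.nonzero((d>.1)&(d<.2));z=d[ys,xs]
    p=cv2.undistortPoints(np.stack([xs,ys],1).astype(float)[:,None],np.array(c["mtx"]),np.array(c["dist_coeffs"]))[:,0]
    X=np.c_[p*z[:,None],z]@he[:3,:3].T+he[:3,3]
    zr=np.hypot(*(PIV-np.array(s["tcp_pos"])[:2]))-.213   # tool z of the ring plane
    rho=np.hypot(X[:,1],X[:,0]+.02)
    X=X[(abs(X[:,2]-zr)<.012)&(X[:,0]>-.03)&(X[:,0]<.03)&(rho>.028)&(rho<.05)]
    f=least_squares(lambda k:np.hypot(X[:,1]-k[0],X[:,0]-k[1])-.039,[0,-.02],loss="soft_l1",f_scale=.001).x
    C=T@np.array([f[1],f[0],np.median(X[:,2])])+s["tcp_pos"]
    b=np.arctan2(PIV[0]-C[0],C[1]-PIV[1])
    print("ring tool y,x",np.round(f,4),len(X),"world",np.round(C,4),"bearing",round(b,4),"swing",round(A0-b,4));return A0-b
E
python3 - <<'E'
from geo import *
ctrl.movel(pose(A0,.162,.218)[0],max_speed=.03);show("lifted");ring_tool()
for i in range(1,6):
    p,q=pose(A0-.335*i/5,.162,.218)
    ctrl.movel(p,q,max_speed=.04);s=show(i)
    if np.linalg.norm(s["contact_force"][:2])>4: break
ring_tool();print(np.round(s["qpos"],2))
E
```

```text
lifted 12.88 [ 0.5346 -0.1811  0.2182] F [-0.1  0.  -5.4] w 0.0001
ring tool y,x [-0.003  -0.0231] 4760 world [ 0.5289 -0.1273  0.1951] bearing 0.1467 swing 0.0138
1 13.36 [ 0.5453 -0.1795  0.2177] F [-0.6  2.1 -4.7] w 0.0002
2 13.78 [ 0.5558 -0.1789  0.2178] F [ 0.   2.4 -3.4] w 0.0002
3 14.21 [ 0.5665 -0.1792  0.2179] F [-0.5  3.  -5.1] w 0.0002
4 14.63 [ 0.5774 -0.18    0.2178] F [ 0.3  2.7 -5.2] w 0.0001
5 15.06 [ 0.5881 -0.1815  0.2178] F [-0.5  1.5 -5.6] w -0.0
ring tool y,x [-0.0026 -0.023 ] 4600 world [ 0.6004 -0.1268  0.1948] bearing -0.1839 swing 0.3445
[-0.29  1.02 -0.08  1.6   1.16  1.87  2.02]
```

```bash
python3 - <<'E'
from geo import *
a=A0-.3425
p,q=pose(a,.162,.2178);ctrl.movel(p,q,max_speed=.03);show("pos");ring_tool()
for z in (.215,.2125,.210,.2075,.205,.2025,.200,.197):
    ctrl.movel(pose(a,.162,z)[0],max_speed=.03);s=show(z)
    if abs(s["contact_force"][2])<1.5: break
ring_tool()
E
```

```text
pos 15.36 [ 0.5896 -0.1817  0.2178] F [ 0.1  0.5 -4.8] w -0.0004
ring tool y,x [-0.0025 -0.023 ] 4585 world [ 0.6023 -0.1271  0.1948] bearing -0.1928 swing 0.3533
0.215 15.66 [ 0.5898 -0.1817  0.2148] F [-0.1  1.3 -4.7] w 0.0001
0.2125 15.91 [ 0.5898 -0.1817  0.2123] F [ 0.3  1.1 -4.1] w -0.0001
0.21 16.16 [ 0.5898 -0.1817  0.2099] F [ 0.1  1.3 -4.6] w -0.0
0.2075 16.41 [ 0.5898 -0.1817  0.2074] F [ 0.4 -0.2 -4.5] w -0.0
0.205 16.66 [ 0.5898 -0.1817  0.2049] F [ 0.7  0.6 -4.4] w -0.0
0.2025 16.91 [ 0.5898 -0.1817  0.2024] F [-0.6  1.4 -3.4] w -0.0005
0.2 17.16 [ 0.5897 -0.1819  0.2004] F [-0.2  0.8 -1.3] w 0.0
ring tool y,x [-0.0026 -0.0228] 4679 world [ 0.6024 -0.1272  0.1776] bearing -0.1937 swing 0.3542
```

The pin followed the finger down to its home height (ring at 0.1776). Next: unhook, withdraw and verify.

```bash
python3 - <<'E'
from geo import *
a=A0-.3425
ctrl.movel(pose(a,.162,.183)[0],max_speed=.05);s=show("free");ring_tool()
ctrl.movel(pose(a,.29,.183)[0],max_speed=.08);show("out")
ctrl.movel(pose(a,.34,.26)[0],max_speed=.12);show("up")
for c in ["scene","side"]:
    im,d=vision.grab_frame(c)
    P=cloud(c,d);R=P[(P[:,2]>.15)&(P[:,2]<.235)&(abs(P[:,0]-.6)<.08)&(abs(P[:,1]+.13)<.035)]
    if len(R)>50:print(c,len(R),least_squares(lambda q:np.hypot(R[:,0]-q[0],R[:,2]-q[1])-.039,[.6,.177],loss="soft_l1",f_scale=.002).x,np.median(R[:,1]))
    for t in ["tile_mid_c","tile_broad_c","tile_slim_c","jar_c"]:
        for r in models.masks_of(c,t)[:2]:
            m=r["mask"]&(d>0);ys,xs=np.nonzero(m)
            if len(xs):print(c,t,round(r["p"],2),np.round(np.median([world(c,(x,y),d[y,x]) for x,y in zip(xs[::3],ys[::3])],0),3))
    if c=="scene": cv2.imwrite("pics/c9.png",cv2.resize(im[120:360,130:380],None,fx=2.5,fy=2.5))
E
```

```text
free 17.7 [ 0.5898 -0.1817  0.1827] F [-0.1  0.3  0.2] w 0.0004
ring tool y,x [ 0.003  -0.0183] 3958 world [ 0.5968 -0.1265  0.1644] bearing -0.1679 swing 0.3284
out 19.5 [ 0.6129 -0.0564  0.1831] F [-0.4 -0.  -0. ] w 0.0001
up 20.42 [ 0.6218 -0.007   0.2596] F [-0.9  0.   1.5] w -0.0003
scene 299 [0.59912277 0.17645562] -0.13149198442715898
scene tile_mid_c 0.79 [ 0.525 -0.196  0.042]
scene tile_broad_c 0.86 [ 0.572 -0.198  0.021]
scene tile_broad_c 0.74 [ 0.776 -0.158  0.009]
scene tile_slim_c 0.69 [ 0.572 -0.198  0.021]
scene tile_slim_c 0.57 [ 0.6   -0.133  0.179]
scene jar_c 0.64 [ 0.403 -0.388  0.052]
side 221 [0.59855417 0.17812213] -0.13097581402354114
side tile_mid_c 0.28 [ 0.61 -0.13  0.17]
```

View pics/c9.png

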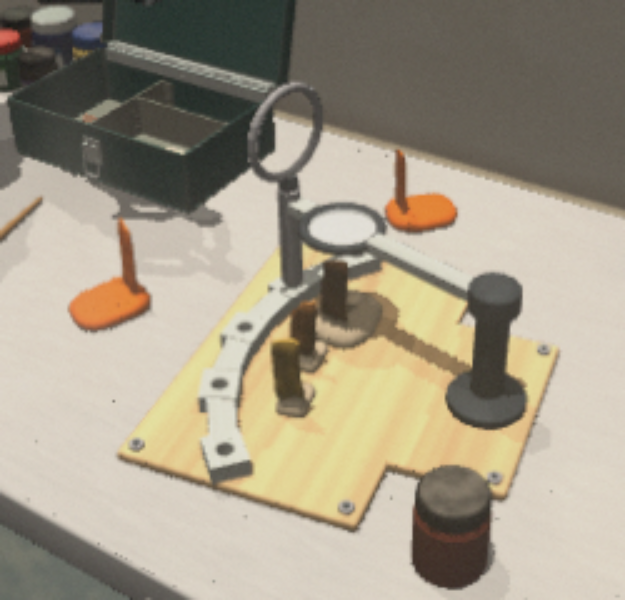

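The ring is back at its home height in both views. The swing is about 0.348 rad, the middle hole is open, and the tiles and jar haven't moved. I'm handing in the job.

```bash
python3 -c "
from station import ticket
print(ticket.close_job())"
```

```text
the job is handed in; nothing more can be done
None
```

The magnifier is locked one hole farther from the robot, over the broad-footed tile, with the pin fully home and the tiles and jar unmoved; the job is handed in, but no verdict was returned.

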